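# Set out the tasting board at the cured-meat stall

### The arm

A 6-joint arm with a two-finger parallel gripper is mounted at the origin on the work surface. World frame = base frame: x ahead of the robot, y to its left, z up, the work surface at z = 0. Lengths are in mm, angles in rad, forces in N, time in s.
With the tool pointing down it reaches from about 275 to 1000 mm from the base axis. Payload 8.4 kg.
Tool frame: the origin (TCP) lies midway between the tips of the shut fingers; the grasp point (between the pads) lies 19 mm behind it; z points along the fingers, y is the line along which they close (so a half turn about z gives the same grasp; the last joint's range is limited). The gripper opens to 85 mm and grips with 20 to 120 N. Pads are 22 mm wide; open, the fingers measure 114 mm over their backs; the gripper's body (76 mm by 85 mm) begins 54 mm behind the grasp point. The pads swing forward as they close: fully open they stand 13 mm farther back than shut.
Start: joints at [-1.314, 0.353, 1.633, -0, 1.155, -0.002], TCP at [159.949, -604.189, 231.281] pointing down, gripper open.
Joint ranges: [-2.63, 2.63], [-0.92, 2.1], [0.06, 2.66], [-1.3, 4.44], [0, 2.69], [-3.02, 3.02]. Speed limits (rad/s): [2.22, 2.22, 2.79, 3.14, 3.14, 3.14].

### API

Orientations are given as [roll, pitch, yaw] about the fixed x, y, z axes, in that order (R = Rz(yaw) Ry(pitch) Rx(roll)).
In Python, from rig import r, imaging gives the robot as it stands. The module is installed in compiled form; this text tells all that it offers.
- The arm moves only by the tool arm_command, never from a script. Its argument "deltas" is a list of rows, each an object of numbers: "hand": the finger opening in mm, from 0 to 85.4; "tx", "ty", "tz": the shift along the tool's x, y, z in mm; "wx", "wy", "wz": the turn, a rotation vector about the tool's x, y, z in rad. A call has 1 to 8 rows; each row shifts and turns the commanded pose from where the row before left it, along the tool's axes as they then stand; what a row does not reach is not made up. A row lasts 1/8 s, in which the tool goes at most 62.5 mm and 10.7 degrees, less where a joint would pass 70% of its speed; a pose out of reach is approached as far as the arm can. A call with a gripper value outside its range is refused whole. The fingers move at their own pace and stop on an object; "squeeze" is the grip in N (left out, the last holds). Time passes only in rows, so rows that do not move let the fingers close. It gives the time, the measured TCP pose, the force, the opening and the grip force at its end, in the units of the state.
- r.sense(): the state, without advancing time (a new reading comes with each control period).
- imaging.grab_frame(name): name is "scene" or "top"; returns a dict with "image" (480x640x3 uint8, red, green, blue), "mtx" (3x3 intrinsics, pixels), "world_to_cam" (4x4, takes a point from world to camera coordinates). Camera axes: x right, y up, looking along -z (the intrinsics and any distortion apply to the point x, -y, -z); pixel columns grow to the right and rows downward; lengths in mm; the calibration is good to about 2 mm. A picture is of the moment at which its call begins. There is no depth.
- r.sign_off(): hands the job in; it is judged then, once.
The state is a dict: "clock": time; "qpos": joint angles; "qvel": joint speeds; "joint_efforts": joint torques, N m; "eef_pos": TCP position; "tcp_rot": TCP orientation; "contact_force": force on the tool from outside, world axes, zero at the start; "wrist_torque": the same for the moment, N m; "opening": opening from 0.0 (shut) to 1.0 (fully open); "grasp_force": force on a finger pad.
Only numpy, scipy, OpenCV 4.12 (cv2) and the standard library are available. Lean on these libraries where they do the work, as an engineer would, in place of code of your own. Each camera call takes 0.05 s, during which the arm holds its last target. There are 200 camera calls.

### The job

Set out the wooden tasting board: stand the honey jar in the centre of the red coaster and the dark jam jar in the centre of the yellow coaster, stand the purple carton squared up with the board midway between the two coasters, and put the green tin, right way up and centred, on top of the carton. Lay the dried sausage centred on the dark slate strip, along its length and with the same side up as at the start. Do not knock any of these five over on the way.

Things in the scene. Friction and masses are not known exactly. Their poses are not given: they have to be found in the camera images.
- honey_mid (a point): Small honey jar: amber, pale label, white lid; round, 54 mm in diameter (lid 53 mm), 64 mm tall, about 0.18 kg, loose, stands upright on the table at the start. This point is its centre, half-way up; z is up along its axis.
- jam_mid (a point): Small dark jam jar: nearly black, pale label, gold lid; same shape and size as the honey jar (54 mm, lid 53 mm, 64 mm tall, about 0.18 kg), loose, upright at the start. This point is its centre, half-way up; z is up along its axis.
- carton_mid (a point): Purple carton with white panels on its sides: rigid upright box 56 x 56 mm in plan, 64 mm tall, about 0.2 kg, loose. This point is its centre, half-way up; x and y are square to its side faces, z up.
- tin_mid (a point): Small flat round tin, green side and green disc on its top with bright metal rims, 52 mm in diameter, 30 mm tall, about 0.12 kg, loose. This point is its centre, half-way up; z is up along its axis.
- sausage_mid (a point): Dried pressed sausage, hard and rigid, dark red-brown with a pale paper band round its middle: 150 mm long (plus a small knot at each end), 36 mm wide, 34 mm high, flattened so that it does not roll, about 0.17 kg, loose, lying on the table on the robot's side of the board. This point is its centre, half-way up; x runs along its length, z up.
- board_mid (a point): Fixed pale wooden tasting board, 200 mm deep (its x) by 340 mm long (its y), 12 mm thick, lying on the table. This point is on its top face (12 mm above the table), midway between the two coasters: 40 mm from the board's centre along its x, away from the robot. x points away from the robot across the board, y along its length, z up.
- coaster_red: Fixed red round coaster on the board, 72 mm in diameter, 4 mm thick, at one end of the board's far row, 115 mm from the row's middle; a red blank card, 56 mm wide, its top 42 mm above the board, stands upright in a wooden foot 50 mm from the coaster's centre along +x (the side away from the robot). Origin at the centre of its underside, on the board's top; its axes are parallel to the board's.
- coaster_yellow: Fixed yellow round coaster with a yellow card, otherwise the same as the red one (72 mm, 4 mm thick, card 50 mm behind its centre, top 42 mm above the board), at the other end of the row. Which colour is at which end changes. Origin at the centre of its underside, on the board's top; its axes are parallel to the board's.
- slate: Fixed dark grey slate strip, 50 mm (its x) by 180 mm (its y, along the board), 3 mm thick, on the board's half nearer to the robot, 105 mm in front of the row of coasters. Origin at the centre of its underside, on the board's top; z up.
Mind the look-alikes: they are no part of the job. Several things look just like the part that bears carton_mid: the one meant starts farthest from the robot's base.

How it is judged (in metres and radians):
At the end, for the whole second after the job is handed in: Upright: honey on red and jam on yellow coaster (12 mm off centre at most), carton on the board midway between them (14 mm, square to 0.2 rad), tin on the carton (10 mm). Sausage on the slate, same side up (14 mm, along it to 0.17 rad). All released, at rest (horizontal distance between honey_mid and coaster_red below 0.012 m and z of honey_mid in the frame of coaster_red between 0.032 and 0.04 m and angle between each of honey_mid, jam_mid, carton_mid, tin_mid, sausage_mid's own z axis and vertical below 0.12 rad and linear speed of each of honey, jam, carton, tin, sausage below 0.015 m/s and horizontal distance between jam_mid and coaster_yellow below 0.012 m and z of jam_mid in the frame of coaster_yellow between 0.032 and 0.04 m and horizontal distance between carton_mid and board_mid below 0.014 m and z of carton_mid in the frame of board_mid between 0.028 and 0.036 m and (angle between the x axis of carton_mid and the x axis of board_mid, either way round below 0.2 rad or angle between the x axis of carton_mid and the y axis of board_mid, either way round below 0.2 rad) and horizontal distance between tin_mid and carton_mid below 0.01 m and z of tin_mid in the frame of carton_mid between 0.043 and 0.051 m and horizontal distance between sausage_mid and slate below 0.014 m and z of sausage_mid in the frame of slate between 0.016 and 0.024 m and angle between the x axis of sausage_mid and the y axis of slate, either way round below 0.17 rad); the robot touches nothing.
It fails at once if one of the jars, the carton, the tin or the sausage is knocked over (tilted by more than 1 rad) (angle between any of honey_mid, jam_mid, carton_mid, tin_mid, sausage_mid's own z axis and vertical above 1 rad).
It also fails if it takes over 138 s, if anything falls off the work surface, if the arm or the gripper's body presses on something with over 40 N, if the wrist force passes 120 N, or if a joint passes its speed limit or range.

## Working session

There is one attempt and no reset: what is moved stays moved. The work goes in short steps, Python scripts to look and compute and a tool call to move; the robot and the scene stay as the last step left them, time stands still between calls to the robot, and variables do not carry over. Pictures are saved under pics/ and viewed, at most 14 in all, crops included, and the job is handed in when it is done.

Besides the shell and the picture viewer there is one more tool, called after ">>>" as name([rows], argument=value, ...), one row to a line, values as JSON. arm_command: Moves the arm, as the interface text tells. Its arguments: {"type":"object","properties":{"deltas":{"type":"array"},"squeeze":{"type":"number"}},"required":["deltas"]}

```bash
mkdir -p pics
python3 - <<'E'
from rig import r, imaging
import cv2,numpy as np
for n in("scene","top"):
    f=imaging.grab_frame(n); cv2.imwrite(f"pics/{n}0.png",f["image"][:,:,::-1]); print(n,f["mtx"].tolist(),np.round(f["world_to_cam"],4).tolist(),[k for k in f])
print(r.sense())
E
```

```text
scene [[555.136284790052, 0.0, 323.913719406398], [0.0, 555.136284790052, 238.83968970987453], [0.0, 0.0, 1.0]] [[-0.6163, 0.7875, 0.0031, 258.7037], [-0.4154, -0.3284, 0.8483, 117.019], [0.6691, 0.5215, 0.5295, -1490.2327], [0.0, 0.0, 0.0, 1.0]] ['image', 'mtx', 'world_to_cam']
top [[441.6127467268729, 0.0, 316.46894411993526], [0.0, 441.6127467268729, 240.2707305889495], [0.0, 0.0, 1.0]] [[0.0291, -0.9994, -0.0165, 6.1496], [0.9979, 0.0281, 0.0585, -448.5129], [-0.058, -0.0182, 0.9982, -955.0342], [0.0, 0.0, 0.0, 1.0]] ['image', 'mtx', 'world_to_cam']
{'clock': 0.1, 'qpos': array([-1.31439719e+00,  3.53626156e-01,  1.63405091e+00, -7.41611700e-06,
        1.15518490e+00, -2.40652430e-03]), 'qvel': array([ 0.00082561, -0.0033521 , -0.00291542, -0.00160904,  0.00204397,
        0.00058509]), 'joint_efforts': array([ 6.71801899e-04, -6.06358194e+01, -3.42820394e+01,  2.36421988e-05,
        3.97198397e-03, -2.70555525e-06]), 'eef_pos': array([ 159.84115964, -603.78058061,  230.61101398]), 'tcp_rot': array([-3.14032333e+00,  3.72633452e-06,  2.58808663e-01]), 'contact_force': array([-0.09331532, -0.59088311, -0.22720589]), 'wrist_torque': array([-0.00427727, -0.02852286, -0.06097565]), 'grasp_force': 0.0, 'opening': 1.0008939471113723}
```

View pics/top0.png

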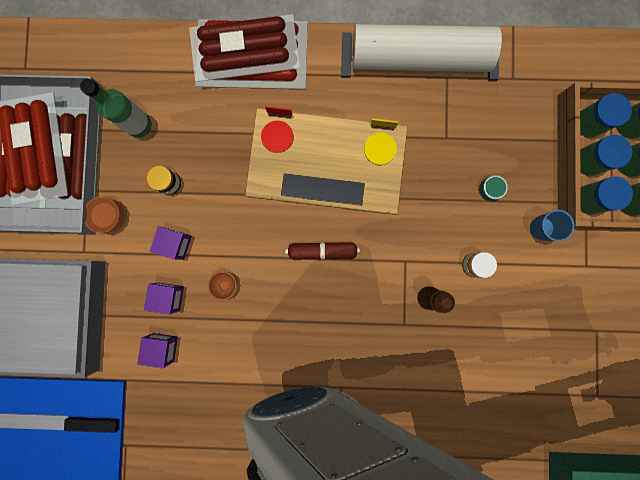

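View pics/scene0.png

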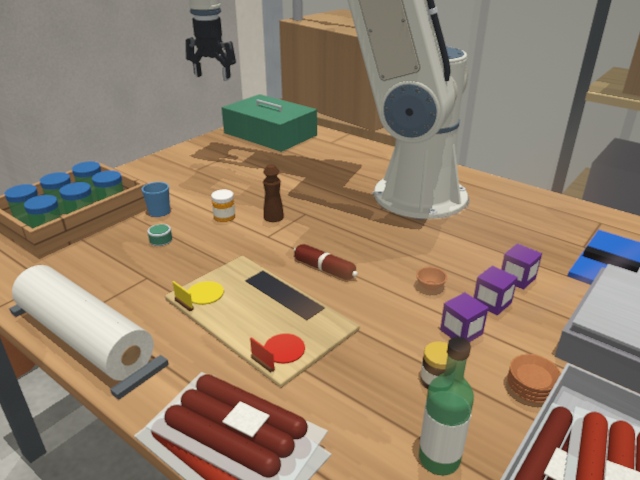

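The top view shows red coaster (277,136), yellow (380,149), slate (323,189), sausage (323,250), honey's white lid (483,265), jam's gold lid (160,178), tin (494,187). The purple cartons are at (170,242), (163,298) and (157,350), and the first is probably the farthest from the base. The scene view agrees.

```bash
cat > h.py <<'E'
from rig import r, imaging
import cv2,numpy as np
def ray(f,px,z):
    K=f["mtx"];W=f["world_to_cam"];R=W[:3,:3];t=W[:3,3]
    d=np.array([(px[0]-K[0,2])/K[0,0],-(px[1]-K[1,2])/K[1,1],-1.])
    c=-R.T@t; d=R.T@d
    return c+d*(z-c[2])/d[2]
def poly(f,cnt,z): return np.array([ray(f,p,z)[:2] for p in cnt.reshape(-1,2)])
# name: (window x0,y0,x1,y1 ; hsv lo ; hsv hi ; plane z)
T={"red":((255,115,300,158),(0,150,100),(8,255,255),16),
"yellow":((358,130,402,170),(22,150,100),(35,255,255),16),
"slate":((270,165,375,212),(90,0,0),(135,120,110),15),
"sausage":((280,235,365,265),(0,120,0),(179,255,110),17),
"honey":((462,245,505,285),(0,0,150),(179,40,255),64),
"jam":((140,160,178,195),(15,110,120),(35,255,255),64),
"c1":((140,220,200,265),(125,100,80),(160,255,255),64),
"c2":((140,275,200,320),(125,100,80),(160,255,255),64),
"c3":((130,325,190,375),(125,100,80),(160,255,255),64),
"tin":((475,170,515,205),(65,60,40),(95,255,255),30)}
def find(f,names=T):
    hsv=cv2.cvtColor(f["image"],cv2.COLOR_RGB2HSV); out={}
    for n in names:
        (a,b,c,d),lo,hi,z=T[n]
        m=cv2.inRange(hsv[b:d,a:c],lo,hi)
        if n=="sausage": m=cv2.morphologyEx(m,cv2.MORPH_CLOSE,np.ones((9,9)))
        cs=cv2.findContours(m,0,2)[0]; k=max(cs,key=cv2.contourArea)+[a,b]
        P=poly(f,k,z).astype(np.float32); (cx,cy),(w,h),ang=cv2.minAreaRect(P)
        m2=cv2.moments(P.reshape(-1,1,2)); ce=(m2["m10"]/m2["m00"],m2["m01"]/m2["m00"])
        out[n]=np.round([cx,cy,w,h,ang,*ce],1)
    return out
E
python3 - <<'E'
from h import *
f=imaging.grab_frame("top")
for k,v in find(f).items(): print(k,v,round(float(np.hypot(*v[:2]))))
hsv=cv2.cvtColor(f["image"],cv2.COLOR_RGB2HSV)
for p in[(170,242),(184,250),(180,235),(494,187),(483,265),(160,175),(300,250),(323,186)]: print(p,hsv[p[1],p[0]])
cv2.imwrite("pics/z.png",cv2.resize(np.hstack([f["image"][215:375,120:240],f["image"][160:320,440:560],f["image"][150:310,120:240]])[:,:,::-1],None,fx=2.2,fy=2.2,interpolation=0))
E
```

```text
red [677.3 114.4  67.7  69.1   1.4 677.2 113.8] 687
yellow [ 656.  -115.3   71.7   70.5    1.3  655.7 -115.2] 666
slate [562.    9.4 178.7  48.3  84.6 562.    9.2] 562
sausage [420.5   6.2  47.9 183.    1.7 422.7  -1.6] 421
honey [ 405.  -328.    51.4   49.1    0.5  404.7 -327.5] 521
jam [574.7 355.4  61.8  79.1   1.4 571.5 354.6] 676
c1 [432.4 332.2  54.9  56.8  74.3 432.3 332.5] 545
c2 [315.5 341.6  55.4  56.7  83.4 315.3 341.6] 465
c3 [204.3 349.7  55.1  56.   84.1 204.5 349.7] 405
tin [ 5.741e+02 -3.637e+02  4.150e+01  4.070e+01  4.000e-01  5.741e+02
 -3.636e+02] 680
(170, 242) [138 138 150]
(184, 250) [32 35 95]
(180, 235) [137 141 157]
(494, 187) [ 75 132 108]
(483, 265) [ 40   3 225]
(160, 175) [ 21 194 208]
(300, 250) [  4 177 101]
(323, 186) [116  28  73]
```

View pics/z.png

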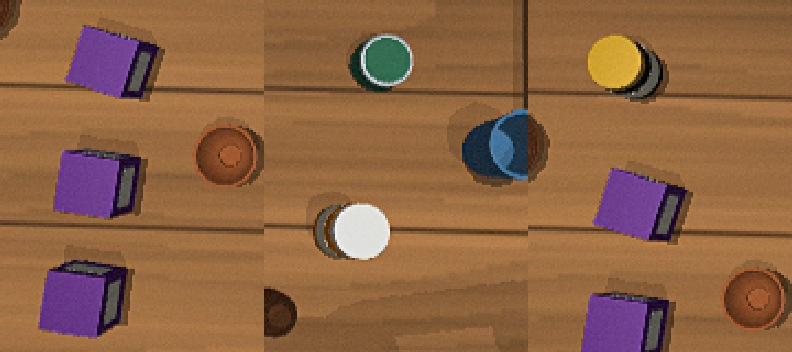

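Sizes, coaster spacing (230.5 mm) and slate offset all agree with the specification: board yaw about -0.092, board_mid about (666.6, -0.6). I'll turn to yaw 0 so the tool axes line up with the world (tx=+X, ty=-Y, tz=-Z), then go above the honey jar.

>>> arm_command([
  {"wz":0.13,"hand":85},
  {"wz":0.129},
  {"tx":41,"ty":-46},
  {"tx":41,"ty":-46},
  {"tx":41,"ty":-46},
  {"tx":41,"ty":-46},
  {"tx":41,"ty":-46},
  {"tx":40,"ty":-46},
], squeeze=35)

```text
schema error: expected keys hand, tx, ty, tz, wx, wy, wz
```

```bash
sed -i 's/(15,110,120),(35,255,255),64/(15,178,120),(35,255,255),64/; s/(0,120,0),(179,255,110),17/(0,165,0),(7,255,140),17/' h.py
python3 - <<'E'
from h import *
f=imaging.grab_frame("top")
for k,v in find(f,["jam","sausage"]).items(): print(k,v)
s=r.sense();print(s["clock"],s["eef_pos"],s["tcp_rot"])
E
```

```text
jam [568.3 354.7  49.   49.1   1.5 568.2 354.6]
sausage [426.    6.3  32.8 148.3   1.7 426.    6.2]
0.2 [ 159.86125721 -603.90245894  230.80529734] [-3.14067090e+00  1.12209558e-05  2.58811494e-01]
```

>>> arm_command([
  {"hand":85,"tx":0,"ty":0,"tz":0,"wx":0,"wy":0,"wz":0.13},
  {"hand":85,"tx":0,"ty":0,"tz":0,"wx":0,"wy":0,"wz":0.129},
  {"hand":85,"tx":41,"ty":-46,"tz":0,"wx":0,"wy":0,"wz":0},
  {"hand":85,"tx":41,"ty":-46,"tz":0,"wx":0,"wy":0,"wz":0},
  {"hand":85,"tx":41,"ty":-46,"tz":0,"wx":0,"wy":0,"wz":0},
  {"hand":85,"tx":41,"ty":-46,"tz":0,"wx":0,"wy":0,"wz":0},
  {"hand":85,"tx":41,"ty":-46,"tz":0,"wx":0,"wy":0,"wz":0},
  {"hand":85,"tx":40,"ty":-46,"tz":0,"wx":0,"wy":0,"wz":0},
], squeeze=35)

```text
clock: 1.2
eef_pos: [406.1, -326.6, 231.4]
tcp_rot: [3.141, -0.0, -0.0]
contact_force: [1.0, -0.8, 0.0]
opening: 0.995
grasp_force: 0.0
```

>>> arm_command([
  {"hand":85,"tx":-1,"ty":1,"tz":50,"wx":0,"wy":0,"wz":0},
  {"hand":85,"tx":0,"ty":0,"tz":50,"wx":0,"wy":0,"wz":0},
  {"hand":85,"tx":0,"ty":0,"tz":40,"wx":0,"wy":0,"wz":0},
  {"hand":85,"tx":0,"ty":0,"tz":30,"wx":0,"wy":0,"wz":0},
  {"hand":85,"tx":0,"ty":0,"tz":26,"wx":0,"wy":0,"wz":0},
  {"hand":85,"tx":0,"ty":0,"tz":20,"wx":0,"wy":0,"wz":0},
  {"hand":85,"tx":0,"ty":0,"tz":0,"wx":0,"wy":0,"wz":0},
  {"hand":60,"tx":0,"ty":0,"tz":0,"wx":0,"wy":0,"wz":0},
])

```text
clock: 2.2
eef_pos: [404.3, -329.5, 15.9]
tcp_rot: [3.141, -0.0, -0.0]
contact_force: [0.1, -0.4, 0.0]
opening: 0.809
grasp_force: 0.0
```

>>> arm_command([
  {"hand":45,"tx":0,"ty":0,"tz":0,"wx":0,"wy":0,"wz":0},
  {"hand":45,"tx":0,"ty":0,"tz":0,"wx":0,"wy":0,"wz":0},
  {"hand":45,"tx":0,"ty":0,"tz":0,"wx":0,"wy":0,"wz":0},
  {"hand":45,"tx":0,"ty":0,"tz":0,"wx":0,"wy":0,"wz":0},
  {"hand":45,"tx":0,"ty":0,"tz":0,"wx":0,"wy":0,"wz":0},
  {"hand":45,"tx":0,"ty":0,"tz":0,"wx":0,"wy":0,"wz":0},
])

```text
clock: 2.95
eef_pos: [404.5, -329.6, 16.4]
tcp_rot: [3.141, -0.001, -0.0]
contact_force: [-1.0, 1.1, 6.3]
opening: 0.626
grasp_force: 36.4
```

>>> arm_command([
  {"hand":45,"tx":0,"ty":0,"tz":-30,"wx":0,"wy":0,"wz":0},
  {"hand":45,"tx":0,"ty":0,"tz":-50,"wx":0,"wy":0,"wz":0},
  {"hand":45,"tx":0,"ty":0,"tz":-50,"wx":0,"wy":0,"wz":0},
  {"hand":45,"tx":20,"ty":-33,"tz":0,"wx":0,"wy":0,"wz":0},
  {"hand":45,"tx":30,"ty":-49,"tz":0,"wx":0,"wy":0,"wz":0},
  {"hand":45,"tx":30,"ty":-49,"tz":0,"wx":0,"wy":0,"wz":0},
  {"hand":45,"tx":30,"ty":-49,"tz":0,"wx":0,"wy":0,"wz":0},
  {"hand":45,"tx":30,"ty":-49,"tz":0,"wx":0,"wy":0,"wz":0},
])

```text
clock: 3.95
eef_pos: [544.9, -98.6, 146.0]
tcp_rot: [3.141, -0.001, -0.0]
contact_force: [0.6, -0.7, -2.0]
opening: 0.618
grasp_force: 37.9
```

>>> arm_command([
  {"hand":45,"tx":30,"ty":-49,"tz":0,"wx":0,"wy":0,"wz":0},
  {"hand":45,"tx":30,"ty":-49,"tz":0,"wx":0,"wy":0,"wz":0},
  {"hand":45,"tx":30,"ty":-49,"tz":0,"wx":0,"wy":0,"wz":0},
  {"hand":45,"tx":25,"ty":-40,"tz":0,"wx":0,"wy":0,"wz":0},
  {"hand":45,"tx":18,"ty":-27,"tz":0,"wx":0,"wy":0,"wz":0},
  {"hand":45,"tx":0,"ty":0,"tz":0,"wx":0,"wy":0,"wz":0},
  {"hand":45,"tx":0,"ty":0,"tz":0,"wx":0,"wy":0,"wz":0},
])

```text
clock: 4.82
eef_pos: [676.4, 113.2, 145.3]
tcp_rot: [3.141, 0.001, 0.0]
contact_force: [-0.6, -0.5, -1.2]
opening: 0.618
grasp_force: 37.7
```

>>> arm_command([
  {"hand":45,"tx":0.8,"ty":-0.8,"tz":40,"wx":0,"wy":0,"wz":0},
  {"hand":45,"tx":0,"ty":0,"tz":40,"wx":0,"wy":0,"wz":0},
  {"hand":45,"tx":0,"ty":0,"tz":20,"wx":0,"wy":0,"wz":0},
  {"hand":45,"tx":0,"ty":0,"tz":9,"wx":0,"wy":0,"wz":0},
  {"hand":45,"tx":0,"ty":0,"tz":4,"wx":0,"wy":0,"wz":0},
  {"hand":45,"tx":0,"ty":0,"tz":0,"wx":0,"wy":0,"wz":0},
])

```text
clock: 5.58
eef_pos: [678.5, 114.5, 33.2]
tcp_rot: [-3.141, -0.001, -0.0]
contact_force: [0.8, -0.1, -1.3]
opening: 0.623
grasp_force: 37.7
```

>>> arm_command([
  {"hand":60,"tx":0,"ty":0,"tz":0.5,"wx":0,"wy":0,"wz":0},
  {"hand":75,"tx":0,"ty":0,"tz":0,"wx":0,"wy":0,"wz":0},
  {"hand":85,"tx":0,"ty":0,"tz":0,"wx":0,"wy":0,"wz":0},
  {"hand":85,"tx":0,"ty":0,"tz":0,"wx":0,"wy":0,"wz":0},
  {"hand":85,"tx":0,"ty":0,"tz":-20,"wx":0,"wy":0,"wz":0},
  {"hand":85,"tx":0,"ty":0,"tz":-50,"wx":0,"wy":0,"wz":0},
  {"hand":85,"tx":0,"ty":0,"tz":-60,"wx":0,"wy":0,"wz":0},
  {"hand":85,"tx":-22,"ty":-48,"tz":0,"wx":0,"wy":0,"wz":0},
])

```text
clock: 6.58
eef_pos: [660.7, 161.5, 169.4]
tcp_rot: [-3.139, -0.012, -0.004]
contact_force: [0.6, 0.6, -0.3]
opening: 0.997
grasp_force: 0.0
```

>>> arm_command([
  {"hand":85,"tx":-22,"ty":-48,"tz":0,"wx":0,"wy":0,"wz":0},
  {"hand":85,"tx":-22,"ty":-48,"tz":0,"wx":0,"wy":0,"wz":0},
  {"hand":85,"tx":-22,"ty":-48,"tz":0,"wx":0,"wy":0,"wz":0},
  {"hand":85,"tx":-21,"ty":-48,"tz":0,"wx":0,"wy":0,"wz":0},
  {"hand":85,"tx":0,"ty":0,"tz":0,"wx":0,"wy":0,"wz":0},
  {"hand":85,"tx":0,"ty":0,"tz":0,"wx":0,"wy":0,"wz":0},
])

```text
clock: 7.32
eef_pos: [569.2, 354.4, 162.8]
tcp_rot: [-3.141, -0.001, 0.001]
contact_force: [-0.4, -0.6, -0.1]
opening: 0.996
grasp_force: 0.0
```

Run:
```python
from h import *
T["honey"]=((255,100,300,150),(0,0,150),(179,40,255),80)
f=imaging.grab_frame("top")
for k,v in find(f,["honey","red"]).items(): print(k,v)
cv2.imwrite("pics/top1.png",f["image"][:,:,::-1])
s=r.sense();print(s["clock"],s["eef_pos"],s["tcp_rot"])
```

```text
honey [679.2 114.9  50.8  49.9   1.9 678.8 114.4]
red [670.3 110.7  54.5  70.9  23.6 662.5 108.5]
7.375 [569.4420885  353.84809809 162.58244988] [-3.14154969e+00 -7.86120715e-04 -4.63540268e-04]
```

View pics/top1.png

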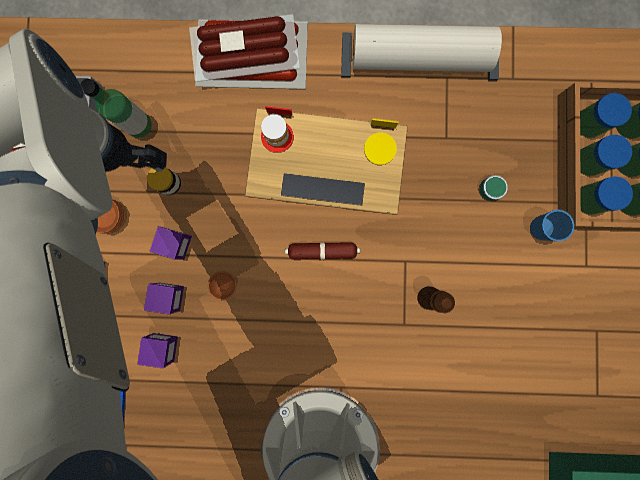

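Honey stands within 2 mm of the red coaster centre; the gripper is above the jam at (160,180), clear of the bottle. Descend and grip.

>>> arm_command([
  {"hand":85,"tx":-1,"ty":-0.5,"tz":40,"wx":0,"wy":0,"wz":0},
  {"hand":85,"tx":0,"ty":0,"tz":40,"wx":0,"wy":0,"wz":0},
  {"hand":85,"tx":0,"ty":0,"tz":40,"wx":0,"wy":0,"wz":0},
  {"hand":85,"tx":0,"ty":0,"tz":27,"wx":0,"wy":0,"wz":0},
  {"hand":60,"tx":0,"ty":0,"tz":0,"wx":0,"wy":0,"wz":0},
  {"hand":45,"tx":0,"ty":0,"tz":0,"wx":0,"wy":0,"wz":0},
  {"hand":45,"tx":0,"ty":0,"tz":0,"wx":0,"wy":0,"wz":0},
  {"hand":45,"tx":0,"ty":0,"tz":0,"wx":0,"wy":0,"wz":0},
])

```text
clock: 8.38
eef_pos: [568.7, 355.3, 16.0]
tcp_rot: [-3.141, -0.002, -0.0]
contact_force: [0.1, -1.6, 2.8]
opening: 0.623
grasp_force: 37.5
```

>>> arm_command([
  {"hand":45,"tx":0,"ty":0,"tz":0,"wx":0,"wy":0,"wz":0},
  {"hand":45,"tx":0,"ty":0,"tz":0,"wx":0,"wy":0,"wz":0},
  {"hand":45,"tx":0,"ty":0,"tz":0,"wx":0,"wy":0,"wz":0},
])

```text
clock: 8.75
eef_pos: [568.7, 355.3, 16.0]
tcp_rot: [-3.141, -0.002, -0.0]
contact_force: [0.2, -1.7, 6.8]
opening: 0.622
grasp_force: 37.8
```

>>> arm_command([
  {"hand":45,"tx":0,"ty":0,"tz":-30,"wx":0,"wy":0,"wz":0},
  {"hand":45,"tx":0,"ty":0,"tz":-55,"wx":0,"wy":0,"wz":0},
  {"hand":45,"tx":0,"ty":0,"tz":-55,"wx":0,"wy":0,"wz":0},
  {"hand":45,"tx":4.6,"ty":25,"tz":0,"wx":0,"wy":0,"wz":0},
  {"hand":45,"tx":9.3,"ty":50,"tz":0,"wx":0,"wy":0,"wz":0},
  {"hand":45,"tx":9.3,"ty":50,"tz":0,"wx":0,"wy":0,"wz":0},
  {"hand":45,"tx":9.3,"ty":50,"tz":0,"wx":0,"wy":0,"wz":0},
  {"hand":45,"tx":9.3,"ty":50,"tz":0,"wx":0,"wy":0,"wz":0},
])

```text
clock: 9.75
eef_pos: [608.9, 127.8, 153.6]
tcp_rot: [3.141, 0.002, -0.0]
contact_force: [1.1, 0.3, -2.0]
opening: 0.622
grasp_force: 37.7
```

>>> arm_command([
  {"hand":45,"tx":9.3,"ty":50,"tz":0,"wx":0,"wy":0,"wz":0},
  {"hand":45,"tx":9.3,"ty":50,"tz":0,"wx":0,"wy":0,"wz":0},
  {"hand":45,"tx":9.3,"ty":50,"tz":0,"wx":0,"wy":0,"wz":0},
  {"hand":45,"tx":9.3,"ty":50,"tz":0,"wx":0,"wy":0,"wz":0},
  {"hand":45,"tx":5.5,"ty":30,"tz":0,"wx":0,"wy":0,"wz":0},
  {"hand":45,"tx":2.8,"ty":15.5,"tz":0,"wx":0,"wy":0,"wz":0},
  {"hand":45,"tx":0,"ty":0,"tz":0,"wx":0,"wy":0,"wz":0},
  {"hand":45,"tx":0,"ty":0,"tz":0,"wx":0,"wy":0,"wz":0},
])

```text
clock: 10.75
eef_pos: [654.7, -114.3, 154.4]
tcp_rot: [-3.141, 0.001, 0.0]
contact_force: [-1.0, -0.2, -2.0]
opening: 0.619
grasp_force: 37.6
```

>>> arm_command([
  {"hand":45,"tx":0.7,"ty":0.6,"tz":45,"wx":0,"wy":0,"wz":0},
  {"hand":45,"tx":0,"ty":0,"tz":45,"wx":0,"wy":0,"wz":0},
  {"hand":45,"tx":0,"ty":0,"tz":19,"wx":0,"wy":0,"wz":0},
  {"hand":45,"tx":0,"ty":0,"tz":9,"wx":0,"wy":0,"wz":0},
  {"hand":45,"tx":0,"ty":0,"tz":4,"wx":0,"wy":0,"wz":0},
  {"hand":45,"tx":0,"ty":0,"tz":0,"wx":0,"wy":0,"wz":0},
])

```text
clock: 11.5
eef_pos: [656.6, -116.1, 33.8]
tcp_rot: [3.141, -0.002, -0.0]
contact_force: [0.4, -0.3, -2.2]
opening: 0.621
grasp_force: 37.6
```

>>> arm_command([
  {"hand":45,"tx":0,"ty":0,"tz":1.3,"wx":0,"wy":0,"wz":0},
  {"hand":60,"tx":0,"ty":0,"tz":0,"wx":0,"wy":0,"wz":0},
  {"hand":75,"tx":0,"ty":0,"tz":0,"wx":0,"wy":0,"wz":0},
  {"hand":85,"tx":0,"ty":0,"tz":0,"wx":0,"wy":0,"wz":0},
  {"hand":85,"tx":0,"ty":0,"tz":0,"wx":0,"wy":0,"wz":0},
  {"hand":85,"tx":0,"ty":0,"tz":-20,"wx":0,"wy":0,"wz":0},
  {"hand":85,"tx":0,"ty":0,"tz":-50,"wx":0,"wy":0,"wz":0},
  {"hand":85,"tx":0,"ty":0,"tz":-60,"wx":0,"wy":0,"wz":0},
])

```text
clock: 12.5
eef_pos: [655.3, -116.0, 163.3]
tcp_rot: [-3.141, 0.001, -0.0]
contact_force: [0.9, -0.2, 1.3]
opening: 0.995
grasp_force: 0.0
```

>>> arm_command([
  {"hand":85,"tx":-46,"ty":-24,"tz":0,"wx":0,"wy":0,"wz":0},
  {"hand":85,"tx":-46,"ty":-24,"tz":0,"wx":0,"wy":0,"wz":0},
  {"hand":85,"tx":-46,"ty":-24,"tz":0,"wx":0,"wy":0,"wz":0},
  {"hand":85,"tx":-46,"ty":-24,"tz":0,"wx":0,"wy":0,"wz":0},
  {"hand":85,"tx":-46,"ty":-25,"tz":0,"wx":0,"wy":0,"wz":0},
  {"hand":85,"tx":0,"ty":0,"tz":0,"wx":0,"wy":0,"wz":-0.17},
  {"hand":85,"tx":0,"ty":0,"tz":0,"wx":0,"wy":0,"wz":-0.17},
  {"hand":85,"tx":0,"ty":0,"tz":0,"wx":0,"wy":0,"wz":-0.17},
])

```text
clock: 13.5
eef_pos: [426.3, 5.1, 162.9]
tcp_rot: [3.141, -0.002, 0.516]
contact_force: [0.3, -0.7, 0.2]
opening: 0.994
grasp_force: 0.0
```

>>> arm_command([
  {"hand":85,"tx":0,"ty":0,"tz":0,"wx":0,"wy":0,"wz":-0.18},
  {"hand":85,"tx":0,"ty":0,"tz":0,"wx":0,"wy":0,"wz":-0.18},
  {"hand":85,"tx":0,"ty":0,"tz":0,"wx":0,"wy":0,"wz":-0.18},
  {"hand":85,"tx":0,"ty":0,"tz":0,"wx":0,"wy":0,"wz":-0.18},
  {"hand":85,"tx":0,"ty":0,"tz":0,"wx":0,"wy":0,"wz":-0.18},
  {"hand":85,"tx":0,"ty":0,"tz":0,"wx":0,"wy":0,"wz":-0.18},
  {"hand":85,"tx":0,"ty":0,"tz":0,"wx":0,"wy":0,"wz":0},
  {"hand":85,"tx":0,"ty":0,"tz":0,"wx":0,"wy":0,"wz":0},
])

```text
clock: 14.5
eef_pos: [426.1, 5.0, 162.1]
tcp_rot: [3.141, -0.0, 1.586]
contact_force: [-0.4, -0.6, 0.8]
opening: 0.993
grasp_force: 0.0
```

>>> arm_command([
  {"hand":85,"tx":1.2,"ty":0,"tz":50,"wx":0,"wy":0,"wz":-0.014},
  {"hand":85,"tx":0,"ty":0,"tz":50,"wx":0,"wy":0,"wz":0},
  {"hand":85,"tx":0,"ty":0,"tz":40,"wx":0,"wy":0,"wz":0},
  {"hand":85,"tx":0,"ty":0,"tz":18,"wx":0,"wy":0,"wz":0},
  {"hand":60,"tx":0,"ty":0,"tz":0,"wx":0,"wy":0,"wz":0},
  {"hand":40,"tx":0,"ty":0,"tz":0,"wx":0,"wy":0,"wz":0},
  {"hand":28,"tx":0,"ty":0,"tz":0,"wx":0,"wy":0,"wz":0},
  {"hand":28,"tx":0,"ty":0,"tz":0,"wx":0,"wy":0,"wz":0},
])

```text
clock: 15.5
eef_pos: [426.9, 6.2, 4.6]
tcp_rot: [3.139, 0.0, 1.603]
contact_force: [0.3, -0.5, 7.3]
opening: 0.414
grasp_force: 35.9
```

>>> arm_command([
  {"hand":28,"tx":0,"ty":0,"tz":0,"wx":0,"wy":0,"wz":0},
  {"hand":28,"tx":0,"ty":0,"tz":0,"wx":0,"wy":0,"wz":0},
  {"hand":28,"tx":0,"ty":0,"tz":0,"wx":0,"wy":0,"wz":0},
  {"hand":28,"tx":0,"ty":0,"tz":0,"wx":0,"wy":0,"wz":0},
])

```text
clock: 16.0
eef_pos: [426.8, 6.2, 4.6]
tcp_rot: [3.139, 0.0, 1.603]
contact_force: [-1.2, -0.7, 6.8]
opening: 0.415
grasp_force: 35.9
```

>>> arm_command([
  {"hand":28,"tx":0,"ty":0,"tz":-30,"wx":0,"wy":0,"wz":0},
  {"hand":28,"tx":0,"ty":0,"tz":-50,"wx":0,"wy":0,"wz":0},
  {"hand":28,"tx":-0.4,"ty":35,"tz":0,"wx":0,"wy":0,"wz":0},
  {"hand":28,"tx":-0.5,"ty":50,"tz":0,"wx":0,"wy":0,"wz":0},
  {"hand":28,"tx":-0.5,"ty":50.3,"tz":0,"wx":0,"wy":0,"wz":0},
  {"hand":28,"tx":0,"ty":0,"tz":0,"wx":0,"wy":0,"wz":0.124},
  {"hand":28,"tx":0,"ty":0,"tz":0,"wx":0,"wy":0,"wz":0},
  {"hand":28,"tx":0,"ty":0,"tz":0,"wx":0,"wy":0,"wz":0},
])

```text
clock: 17.0
eef_pos: [560.4, 9.2, 83.7]
tcp_rot: [-3.141, 0.0, 1.482]
contact_force: [1.1, 0.2, -2.3]
opening: 0.412
grasp_force: 36.1
```

>>> arm_command([
  {"hand":28,"tx":0,"ty":1.2,"tz":35,"wx":0,"wy":0,"wz":0},
  {"hand":28,"tx":0,"ty":0,"tz":18,"wx":0,"wy":0,"wz":0},
  {"hand":28,"tx":0,"ty":0,"tz":7,"wx":0,"wy":0,"wz":0},
  {"hand":28,"tx":0,"ty":0,"tz":3,"wx":0,"wy":0,"wz":0},
  {"hand":28,"tx":0,"ty":0,"tz":0,"wx":0,"wy":0,"wz":0},
])

```text
clock: 17.62
eef_pos: [562.6, 9.1, 20.9]
tcp_rot: [3.141, -0.0, 1.48]
contact_force: [0.2, 0.1, -1.2]
opening: 0.414
grasp_force: 36.0
```

>>> arm_command([
  {"hand":28,"tx":0,"ty":0,"tz":1.2,"wx":0,"wy":0,"wz":0},
  {"hand":45,"tx":0,"ty":0,"tz":0,"wx":0,"wy":0,"wz":0},
  {"hand":65,"tx":0,"ty":0,"tz":0,"wx":0,"wy":0,"wz":0},
  {"hand":85,"tx":0,"ty":0,"tz":0,"wx":0,"wy":0,"wz":0},
  {"hand":85,"tx":0,"ty":0,"tz":0,"wx":0,"wy":0,"wz":0},
  {"hand":85,"tx":0,"ty":0,"tz":-20,"wx":0,"wy":0,"wz":0},
  {"hand":85,"tx":0,"ty":0,"tz":-55,"wx":0,"wy":0,"wz":0},
  {"hand":85,"tx":0,"ty":0,"tz":-60,"wx":0,"wy":0,"wz":0.183},
])

```text
clock: 18.62
eef_pos: [561.6, 9.1, 155.1]
tcp_rot: [-3.14, 0.001, 1.294]
contact_force: [0.8, 0.4, -0.1]
opening: 0.995
grasp_force: 0.0
```

>>> arm_command([
  {"hand":85,"tx":39.5,"ty":-30.4,"tz":0,"wx":0,"wy":0,"wz":0},
  {"hand":85,"tx":39.5,"ty":-30.4,"tz":0,"wx":0,"wy":0,"wz":0},
  {"hand":85,"tx":39.5,"ty":-30.4,"tz":0,"wx":0,"wy":0,"wz":0},
  {"hand":85,"tx":39.5,"ty":-30.4,"tz":0,"wx":0,"wy":0,"wz":0},
  {"hand":85,"tx":39.5,"ty":-30.4,"tz":0,"wx":0,"wy":0,"wz":0},
  {"hand":85,"tx":39.5,"ty":-30.4,"tz":0,"wx":0,"wy":0,"wz":0},
  {"hand":85,"tx":39.2,"ty":-30.3,"tz":0,"wx":0,"wy":0,"wz":0},
  {"hand":85,"tx":0,"ty":0,"tz":0,"wx":0,"wy":0,"wz":0},
])

```text
clock: 19.62
eef_pos: [431.1, 335.2, 154.4]
tcp_rot: [-3.142, -0.001, 1.3]
contact_force: [-0.6, -1.0, -1.2]
opening: 0.998
grasp_force: 0.0
```

Run:
```python
from h import *
T["honey"]=((255,100,300,150),(0,0,150),(179,40,255),80)
T["jam"]=((360,115,410,165),(15,170,100),(21,255,255),80)
T["sausage"]=((270,165,375,212),(0,165,0),(7,255,140),32)
f=imaging.grab_frame("top")
for k,v in find(f,["honey","jam","sausage"]).items(): print(k,v)
cv2.imwrite("pics/top2.png",f["image"][:,:,::-1])
s=r.sense();print(s["clock"],s["eef_pos"],s["tcp_rot"])
```

```text
honey [679.2 114.9  50.8  49.9   1.9 678.6 114.3]
jam [ 660.9 -120.5   51.9   39.1   52.2  660.8 -122.1]
sausage [562.4   9.2 148.6  36.9  84.8 562.7   9.6]
19.675 [431.59654641 333.61040002 154.2007718 ] [3.14158045e+00 1.97404222e-04 1.29968058e+00]
```

View pics/top2.png

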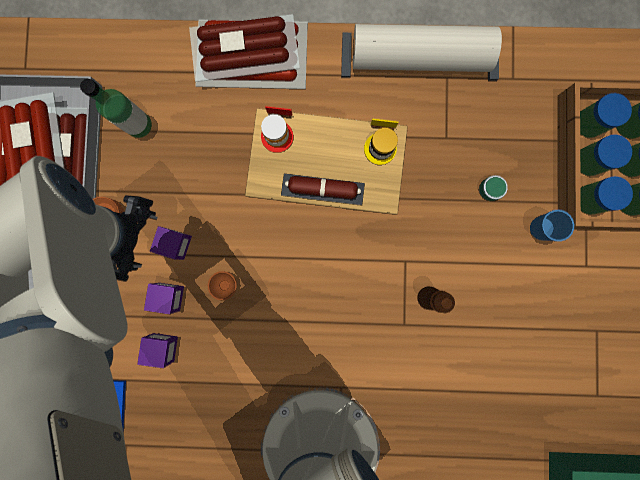

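Honey, jam (lid at (384,139)) and sausage (323,187) stand in place; the gripper is above the farthest carton (170,243).

>>> arm_command([
  {"hand":85,"tx":-1,"ty":1,"tz":45,"wx":0,"wy":0,"wz":0},
  {"hand":85,"tx":0,"ty":0,"tz":40,"wx":0,"wy":0,"wz":0},
  {"hand":85,"tx":0,"ty":0,"tz":35,"wx":0,"wy":0,"wz":0},
  {"hand":85,"tx":0,"ty":0,"tz":19,"wx":0,"wy":0,"wz":0},
  {"hand":65,"tx":0,"ty":0,"tz":0,"wx":0,"wy":0,"wz":0},
  {"hand":45,"tx":0,"ty":0,"tz":0,"wx":0,"wy":0,"wz":0},
  {"hand":45,"tx":0,"ty":0,"tz":0,"wx":0,"wy":0,"wz":0},
  {"hand":45,"tx":0,"ty":0,"tz":0,"wx":0,"wy":0,"wz":0},
])

```text
clock: 20.68
eef_pos: [433.4, 331.5, 16.0]
tcp_rot: [3.141, -0.001, 1.297]
contact_force: [0.3, 0.4, -1.8]
opening: 0.651
grasp_force: 38.4
```

>>> arm_command([
  {"hand":45,"tx":0,"ty":0,"tz":0,"wx":0,"wy":0,"wz":0},
  {"hand":45,"tx":0,"ty":0,"tz":0,"wx":0,"wy":0,"wz":0},
  {"hand":45,"tx":0,"ty":0,"tz":0,"wx":0,"wy":0,"wz":0},
])

```text
clock: 21.05
eef_pos: [433.3, 331.5, 15.8]
tcp_rot: [3.141, -0.0, 1.297]
contact_force: [-0.5, -0.4, 5.9]
opening: 0.651
grasp_force: 39.3
```

>>> arm_command([
  {"hand":45,"tx":0,"ty":0,"tz":-30,"wx":0,"wy":0,"wz":0},
  {"hand":45,"tx":0,"ty":0,"tz":-50,"wx":0,"wy":0,"wz":0},
  {"hand":45,"tx":0,"ty":0,"tz":-50,"wx":0,"wy":0,"wz":0},
  {"hand":45,"tx":-16.8,"ty":20.4,"tz":0,"wx":0,"wy":0,"wz":0},
  {"hand":45,"tx":-30,"ty":36.75,"tz":0,"wx":0,"wy":0,"wz":0},
  {"hand":45,"tx":-30,"ty":36.75,"tz":0,"wx":0,"wy":0,"wz":0},
  {"hand":45,"tx":-30,"ty":36.75,"tz":0,"wx":0,"wy":0,"wz":0},
  {"hand":45,"tx":-30,"ty":36.75,"tz":0,"wx":0,"wy":0,"wz":0},
])

```text
clock: 22.05
eef_pos: [557.6, 153.1, 145.1]
tcp_rot: [-3.141, 0.0, 1.297]
contact_force: [0.3, 0.7, -2.2]
opening: 0.651
grasp_force: 38.7
```

>>> arm_command([
  {"hand":45,"tx":-30,"ty":36.75,"tz":0,"wx":0,"wy":0,"wz":0},
  {"hand":45,"tx":-30,"ty":36.75,"tz":0,"wx":0,"wy":0,"wz":0},
  {"hand":45,"tx":-30,"ty":36.75,"tz":0,"wx":0,"wy":0,"wz":0},
  {"hand":45,"tx":-20,"ty":24.5,"tz":0,"wx":0,"wy":0,"wz":0},
  {"hand":45,"tx":-10,"ty":12.3,"tz":0,"wx":0,"wy":0,"wz":0},
  {"hand":45,"tx":0,"ty":0,"tz":0,"wx":0,"wy":0,"wz":-0.181},
  {"hand":45,"tx":0,"ty":0,"tz":0,"wx":0,"wy":0,"wz":0},
  {"hand":45,"tx":0,"ty":0,"tz":0,"wx":0,"wy":0,"wz":0},
])

```text
clock: 23.05
eef_pos: [665.8, -0.3, 145.1]
tcp_rot: [-3.141, -0.0, 1.475]
contact_force: [0.5, -0.6, -2.1]
opening: 0.651
grasp_force: 38.6
```

>>> arm_command([
  {"hand":45,"tx":-0.7,"ty":0.4,"tz":40,"wx":0,"wy":0,"wz":0},
  {"hand":45,"tx":0,"ty":0,"tz":40,"wx":0,"wy":0,"wz":0},
  {"hand":45,"tx":0,"ty":0,"tz":21,"wx":0,"wy":0,"wz":0},
  {"hand":45,"tx":0,"ty":0,"tz":11,"wx":0,"wy":0,"wz":0},
  {"hand":45,"tx":0,"ty":0,"tz":3,"wx":0,"wy":0,"wz":0},
  {"hand":45,"tx":0,"ty":0,"tz":0,"wx":0,"wy":0,"wz":0},
])

```text
clock: 23.8
eef_pos: [667.3, -1.7, 31.3]
tcp_rot: [3.14, -0.0, 1.477]
contact_force: [-0.3, 0.4, -2.6]
opening: 0.649
grasp_force: 38.5
```

>>> arm_command([
  {"hand":45,"tx":0,"ty":0,"tz":2.5,"wx":0,"wy":0,"wz":0},
  {"hand":45,"tx":0,"ty":0,"tz":0,"wx":0,"wy":0,"wz":0},
])

```text
clock: 24.05
eef_pos: [666.8, -1.7, 28.2]
tcp_rot: [3.141, -0.0, 1.478]
contact_force: [0.1, -0.1, -2.4]
opening: 0.654
grasp_force: 38.5
```

>>> arm_command([
  {"hand":60,"tx":0,"ty":0,"tz":0.3,"wx":0,"wy":0,"wz":0},
  {"hand":75,"tx":0,"ty":0,"tz":0,"wx":0,"wy":0,"wz":0},
  {"hand":85,"tx":0,"ty":0,"tz":0,"wx":0,"wy":0,"wz":0},
  {"hand":85,"tx":0,"ty":0,"tz":0,"wx":0,"wy":0,"wz":0},
  {"hand":85,"tx":0,"ty":0,"tz":-20,"wx":0,"wy":0,"wz":0},
  {"hand":85,"tx":0,"ty":0,"tz":-55,"wx":0,"wy":0,"wz":0},
  {"hand":85,"tx":0,"ty":0,"tz":-60,"wx":0,"wy":0,"wz":0},
  {"hand":85,"tx":-29,"ty":-4.7,"tz":0,"wx":0,"wy":0,"wz":0},
])

```text
clock: 25.05
eef_pos: [663.3, -29.2, 170.0]
tcp_rot: [3.13, -0.001, 1.48]
contact_force: [0.2, -0.4, -1.1]
opening: 0.994
grasp_force: 0.0
```

>>> arm_command([
  {"hand":85,"tx":-50,"ty":-8,"tz":0,"wx":0,"wy":0,"wz":0},
  {"hand":85,"tx":-50,"ty":-8,"tz":0,"wx":0,"wy":0,"wz":0},
  {"hand":85,"tx":-50,"ty":-8,"tz":0,"wx":0,"wy":0,"wz":0},
  {"hand":85,"tx":-50,"ty":-8,"tz":0,"wx":0,"wy":0,"wz":0},
  {"hand":85,"tx":-50,"ty":-8,"tz":0,"wx":0,"wy":0,"wz":0},
  {"hand":85,"tx":-50,"ty":-8,"tz":0,"wx":0,"wy":0,"wz":0},
  {"hand":85,"tx":-40,"ty":-6,"tz":0,"wx":0,"wy":0,"wz":0},
  {"hand":85,"tx":0,"ty":0,"tz":0,"wx":0,"wy":0,"wz":0},
])

```text
clock: 26.05
eef_pos: [573.1, -366.6, 164.0]
tcp_rot: [3.14, 0.001, 1.475]
contact_force: [1.2, -0.2, 0.3]
opening: 0.995
grasp_force: 0.0
```

Run:
```python
from h import *
T["jam"]=((360,115,410,152),(15,170,100),(24,255,255),80)
T["c1"]=((290,110,350,175),(125,100,80),(160,255,255),76)
f=imaging.grab_frame("top")
for k,v in find(f,["jam","c1"]).items(): print(k,v)
cv2.imwrite("pics/top3.png",f["image"][:,:,::-1])
s=r.sense();print(s["clock"],s["eef_pos"],s["tcp_rot"])
```

```text
jam [ 655.7 -116.4   51.8   51.8   41.6  656.5 -116.5]
c1 [6.665e+02 2.000e-01 5.560e+01 5.530e+01 8.500e+01 6.664e+02 2.000e-01]
26.1 [ 573.50226395 -364.86448636  163.69022029] [3.14057059e+00 3.22950913e-04 1.47545926e+00]
```

View pics/top3.png

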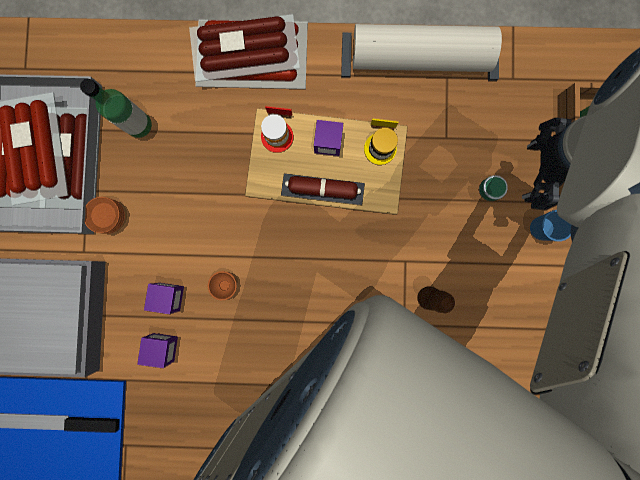

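Carton measured at (666.5, 0.2), 85° – square and centred; jam within 1.5 mm. Now the tin at (494,187).

>>> arm_command([
  {"hand":85,"tx":1.5,"ty":0.7,"tz":45,"wx":0,"wy":0,"wz":0},
  {"hand":85,"tx":0,"ty":0,"tz":45,"wx":0,"wy":0,"wz":0},
  {"hand":85,"tx":0,"ty":0,"tz":45,"wx":0,"wy":0,"wz":0},
  {"hand":85,"tx":0,"ty":0,"tz":26,"wx":0,"wy":0,"wz":0},
  {"hand":60,"tx":0,"ty":0,"tz":0,"wx":0,"wy":0,"wz":0},
  {"hand":42,"tx":0,"ty":0,"tz":0,"wx":0,"wy":0,"wz":0},
  {"hand":42,"tx":0,"ty":0,"tz":0,"wx":0,"wy":0,"wz":0},
  {"hand":42,"tx":0,"ty":0,"tz":0,"wx":0,"wy":0,"wz":0},
])

```text
clock: 27.1
eef_pos: [575.8, -362.6, 3.3]
tcp_rot: [3.139, 0.001, 1.478]
contact_force: [0.3, 2.8, 8.2]
opening: 0.595
grasp_force: 37.5
```

>>> arm_command([
  {"hand":42,"tx":0,"ty":0,"tz":0,"wx":0,"wy":0,"wz":0},
  {"hand":42,"tx":0,"ty":0,"tz":0,"wx":0,"wy":0,"wz":0},
  {"hand":42,"tx":0,"ty":0,"tz":0,"wx":0,"wy":0,"wz":0},
])

```text
clock: 27.48
eef_pos: [575.8, -362.6, 3.3]
tcp_rot: [3.139, 0.001, 1.478]
contact_force: [0.3, 1.8, 8.1]
opening: 0.595
grasp_force: 37.6
```

>>> arm_command([
  {"hand":42,"tx":0,"ty":0,"tz":-40,"wx":0,"wy":0,"wz":0},
  {"hand":42,"tx":0,"ty":0,"tz":-60,"wx":0,"wy":0,"wz":0},
  {"hand":42,"tx":0,"ty":0,"tz":-60,"wx":0,"wy":0,"wz":0},
  {"hand":42,"tx":20,"ty":3.1,"tz":0,"wx":0,"wy":0,"wz":0},
  {"hand":42,"tx":45,"ty":6.9,"tz":0,"wx":0,"wy":0,"wz":0},
  {"hand":42,"tx":45,"ty":6.9,"tz":0,"wx":0,"wy":0,"wz":0},
  {"hand":42,"tx":45,"ty":6.9,"tz":0,"wx":0,"wy":0,"wz":0},
  {"hand":42,"tx":45,"ty":6.9,"tz":0,"wx":0,"wy":0,"wz":0},
])

```text
clock: 28.48
eef_pos: [623.2, -163.9, 160.4]
tcp_rot: [-3.14, -0.0, 1.478]
contact_force: [-0.5, 0.3, -2.0]
opening: 0.597
grasp_force: 37.6
```

>>> arm_command([
  {"hand":42,"tx":45,"ty":6.9,"tz":0,"wx":0,"wy":0,"wz":0},
  {"hand":42,"tx":45,"ty":6.9,"tz":0,"wx":0,"wy":0,"wz":0},
  {"hand":42,"tx":45,"ty":6.9,"tz":0,"wx":0,"wy":0,"wz":0},
  {"hand":42,"tx":25,"ty":3.8,"tz":0,"wx":0,"wy":0,"wz":0},
  {"hand":42,"tx":10.4,"ty":1.5,"tz":0,"wx":0,"wy":0,"wz":0},
  {"hand":42,"tx":0,"ty":0,"tz":0,"wx":0,"wy":0,"wz":0},
  {"hand":42,"tx":0,"ty":0,"tz":0,"wx":0,"wy":0,"wz":0},
])

```text
clock: 29.35
eef_pos: [665.2, 0.0, 161.4]
tcp_rot: [-3.141, 0.0, 1.477]
contact_force: [0.1, 0.5, -1.9]
opening: 0.596
grasp_force: 37.6
```

>>> arm_command([
  {"hand":42,"tx":0.7,"ty":0.7,"tz":40,"wx":0,"wy":0,"wz":0},
  {"hand":42,"tx":0,"ty":0,"tz":22,"wx":0,"wy":0,"wz":0},
  {"hand":42,"tx":0,"ty":0,"tz":12,"wx":0,"wy":0,"wz":0},
  {"hand":42,"tx":0,"ty":0,"tz":5,"wx":0,"wy":0,"wz":0},
  {"hand":42,"tx":0,"ty":0,"tz":0,"wx":0,"wy":0,"wz":0},
  {"hand":42,"tx":0,"ty":0,"tz":0,"wx":0,"wy":0,"wz":0},
])

```text
clock: 30.1
eef_pos: [666.9, 1.9, 83.5]
tcp_rot: [3.14, -0.0, 1.478]
contact_force: [-0.1, -0.0, -1.6]
opening: 0.594
grasp_force: 37.6
```

>>> arm_command([
  {"hand":42,"tx":-0.5,"ty":0,"tz":3.2,"wx":0,"wy":0,"wz":0},
  {"hand":42,"tx":0,"ty":0,"tz":0,"wx":0,"wy":0,"wz":0},
  {"hand":42,"tx":0,"ty":0,"tz":0,"wx":0,"wy":0,"wz":0},
])

```text
clock: 30.48
eef_pos: [666.2, 1.5, 79.3]
tcp_rot: [3.142, -0.0, 1.478]
contact_force: [0.3, 0.7, -1.4]
opening: 0.596
grasp_force: 37.6
```

>>> arm_command([
  {"hand":58,"tx":0,"ty":0,"tz":0.3,"wx":0,"wy":0,"wz":0},
  {"hand":70,"tx":0,"ty":0,"tz":0,"wx":0,"wy":0,"wz":0},
  {"hand":85,"tx":0,"ty":0,"tz":0,"wx":0,"wy":0,"wz":0},
  {"hand":85,"tx":0,"ty":0,"tz":0,"wx":0,"wy":0,"wz":0},
  {"hand":85,"tx":0,"ty":0,"tz":-15,"wx":0,"wy":0,"wz":0},
  {"hand":85,"tx":0,"ty":0,"tz":-45,"wx":0,"wy":0,"wz":0},
  {"hand":85,"tx":0,"ty":0,"tz":-55,"wx":0,"wy":0,"wz":0},
  {"hand":85,"tx":-30,"ty":-40,"tz":0,"wx":0,"wy":0,"wz":0},
])

```text
clock: 31.48
eef_pos: [628.6, -24.1, 200.3]
tcp_rot: [3.13, -0.001, 1.48]
contact_force: [-0.5, -0.7, -1.2]
opening: 0.992
grasp_force: 0.0
```

>>> arm_command([
  {"hand":85,"tx":-40,"ty":-40,"tz":0,"wx":0,"wy":0,"wz":0},
  {"hand":85,"tx":-40,"ty":-40,"tz":0,"wx":0,"wy":0,"wz":0},
  {"hand":85,"tx":-40,"ty":-40,"tz":0,"wx":0,"wy":0,"wz":0},
  {"hand":85,"tx":-40,"ty":-40,"tz":0,"wx":0,"wy":0,"wz":0},
  {"hand":85,"tx":-40,"ty":-20,"tz":0,"wx":0,"wy":0,"wz":0},
  {"hand":85,"tx":-40,"ty":0,"tz":0,"wx":0,"wy":0,"wz":0},
  {"hand":85,"tx":0,"ty":0,"tz":0,"wx":0,"wy":0,"wz":0},
  {"hand":85,"tx":0,"ty":0,"tz":0,"wx":0,"wy":0,"wz":0},
])

```text
clock: 32.48
eef_pos: [422.1, -246.7, 194.5]
tcp_rot: [3.141, -0.0, 1.477]
contact_force: [0.4, 0.8, -0.2]
opening: 0.996
grasp_force: 0.0
```

Run:
```python
from h import *
T["honey"]=((255,100,300,150),(0,0,150),(179,40,255),80)
T["jam"]=((360,115,410,152),(15,170,100),(24,255,255),80)
T["c1"]=((290,110,350,175),(125,100,60),(160,255,255),76)
T["tin"]=((290,100,350,175),(65,60,40),(95,255,255),106)
T["sausage"]=((270,165,375,212),(0,165,0),(7,255,140),32)
f=imaging.grab_frame("top")
for k,v in find(f,["honey","jam","sausage","c1","tin"]).items(): print(k,v)
g=imaging.grab_frame("scene")
cv2.imwrite("pics/end.png",np.hstack([cv2.resize(a[:,:,::-1],None,fx=2,fy=2) for a in(f["image"][90:230,230:420],g["image"][220:360,160:360])]))
print(r.sense()["eef_pos"])
```

```text
honey [679.2 114.9  50.8  49.9   1.9 678.7 114.3]
jam [ 657.5 -116.5   50.3   51.5    1.4  656.5 -116.5]
sausage [562.3   9.1 148.9  37.1  85.1 562.5   9.2]
c1 [653.1   1.4  55.6  28.6  84.7 645.3   2.8]
tin [ 6.675e+02 -4.000e-01  4.090e+01  4.220e+01  1.400e+00  6.667e+02
 -0.000e+00]
[ 422.26935525 -246.1276849   194.23334674]
```

View pics/end.png

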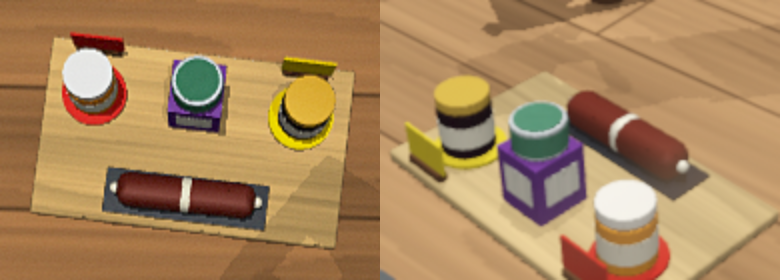

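Both views show all five things upright, released and centred within about 2 mm; the tin sits at (666.7, 0.0) on the carton. Handing in.

```bash
python3 -c "
from rig import r
print(r.sign_off())"
```

```text
the job is handed in; nothing more can be done
None
```

The board is set out and the job handed in at about 33 s on the robot's clock: in the last images all five things stand upright and released, each within about 2 mm of its place. The sign-off gave no verdict.

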